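# Lay the straightedge against the plaster slab and hold it with the lever clamp

## Robot

A 7-joint arm with a two-finger parallel gripper is mounted at the origin on the work surface. World frame = base frame: x ahead of the robot, y to its left, z up, the work surface at z = 0. Lengths are in m, angles in rad, forces in N, time in s.
With the tool pointing down it reaches from about 0.425 to 0.925 m from the base axis. Payload 6.8 kg.
Tool frame: the origin (TCP) lies on the front face of the gripper's body, between the roots of the fingers; the fingertips stand 73 mm ahead of it and the grasp point (between the pads) lies 54 mm ahead of it (env.nose_length is the distance from the TCP to the fingertips, in m); z points along the fingers, y is the line along which they close (so a half turn about z gives the same grasp; the last joint's range is limited). The gripper opens to 85 mm and grips with 20 to 120 N. Pads are 22 mm wide; open, the fingers measure 114 mm over their backs; the gripper's body (76 mm by 85 mm) begins 54 mm behind the grasp point. The pads swing forward as they close: fully open they stand 13 mm farther back than shut.
Start: joints at [1.017, 0.477, 0.022, 1.555, -0.011, 1.109, -0.083], TCP at [0.291, -0.609, 0.304] pointing down, gripper open.
Joint ranges: [-2.96, 2.96], [-0.34, 2.1], [-1.41, 1.46], [0.24, 2.44], [-1.37, 4.51], [0.17, 1.92], [-2.96, 2.96]. Speed limits (rad/s): [2.39, 2.39, 3.14, 3.14, 3.14, 3.14, 3.14].

## Interface

Orientations are given as a unit quaternion [w, x, y, z].
In Python, from cell import env, kin, camera, calibration, job gives the robot as it stands. The module is installed in compiled form; this text tells all that it offers. Calls block until the motion is done:
- env.reach(position, orientation): joint-space move of the TCP to a pose.
- env.movel(position, velocity=0.15, rot=None, stop_force=None): straight line of the TCP; rot=None keeps the orientation; velocity is the mean speed in m/s. With stop_force (N) it stops when the force on the tool has changed by that much, and returns True; else False.
- env.goto_joints(angles): joint-space move.
- env.grip(opening, f_grip=None): finger opening in m; f_grip is the grip in N (None keeps the last); returns when the fingers have stopped.
- env.dwell(seconds).
- kin.inverse_kinematics(position, orientation): joint angles nearest the present ones, or None.
- env.get_state(): the state.
- camera(name): name is "scene" or "top" or "wrist"; returns (picture, depth): 384x512x3 uint8, blue, green, red; 384x512 float32, m along the optical axis (not along the pixel's ray), 0 where there is no reading.
- calibration(name): a dict with "fx", "fy", "cx", "cy" (pixels), "k1" (the pictures are not rectified: a ray, as slopes to the right and down, at radius r is drawn at 1 + k1 r^2 times it, then the intrinsics apply), "rvec" (rotation vector, rad) and "tvec" (3), from world to camera coordinates, as OpenCV has them. Camera axes: x right, y down, z forward; pixel columns grow to the right and rows downward; lengths in m; the calibration is good to about 2 mm. A picture is of the moment at which its call begins: read the wrist's pose just before it. calibration takes no time and is no camera call; for the wrist camera it gives the pose at the moment of the call.
A pose or a line that the arm cannot do raises env.PlanningError and nothing moves.
- job.job_done(): hands the job in; it is judged then, once.
The state is a dict: "time": time; "qpos": joint angles; "joint_velocities": joint speeds; "joint_torque": joint torques, N m; "tcp_pos": TCP position; "orientation": TCP orientation; "force": force on the tool from outside, world axes, zero at the start; "torque": the same for the moment, N m; "opening": finger opening in m; "gripper_force": force on a finger pad.
Only numpy, scipy, OpenCV 4.12 (cv2) and the standard library are available. Lean on these libraries where they do the work, as an engineer would, in place of code of your own. Each camera call takes 0.05 s, during which the arm holds its last target. There are 200 camera calls.

## Task

Lay the aluminium straightedge flat on the steel bed plate with a long edge flush along the front face of the plaster slab, centred on the slab, and let go of it. Then flip the red safety catch all the way over sideways, away from the slab, and after that pull the lever's black grip bar towards the robot all the way to its stop, so that the orange pad presses the straightedge down; finish while still holding the lever there, because it springs back if let go. Leave the other things on the bench where they are.

Things in the scene. Friction and masses are not known exactly. Their poses are not given: they have to be found in the camera images.
- station: Fixed hold-down station; mm in its frame: origin on the bench at the middle of the slab's front face; x away from the robot into the slab, y along the face (robot's left), z up. Steel bed plate x -100 to 150, y -100 to 280, top z 12. Blue post x 10-80, y 130-160, top z 96, carries the lever's shaft. Presser arm at y 110 rests upright (x above -10, up to z 170).
- slab_front (a point): Middle of the top edge of the front face of the white plaster slab: station (0, 0, 52) mm. The slab is fixed on the bed plate, 110 (station x, 0 to 110) x 180 (station y, -90 to 90) mm, top at z = 52; its front face is the plane station x = 0, facing the robot.
- straightedge: Loose, about 350 g: aluminium blade 70 (its x) x 280 (its y) x 6 mm with a wooden grip rib along the middle of the top, 18 (x) x 120 (y) x 40 high, rib top 46 mm above the underside. Origin: centre of the underside, z up. Both long edges are alike, so either way round. Laid right, its origin is at station (-35, 0, 12) and its y is parallel to the station's y.
- catch (a joint): Red safety catch (rad), hinged at station x -35, y 190, z 35 mm, axis along the station's x. 0: upright, propping the lever's lug so that the lever moves under 0.1 rad; may start leaning up to 0.1. Tips towards station +y to its stop at 1.25. Stiff hinge: under 1 N at the tip, stays where it is left. Past 1.0 the lever is free.
- catch_tip (a point): Top end, middle, of the catch's red tab. The tab is 24 (station x, centred on x = -48) x 10 (station y) mm and 105 mm tall from the hinge, its top 140 mm above the bench when upright; at the stop it lies over to station +y, its end about 68 mm above the bench.
- lever (a joint): Lever (rad): 0 at rest, leaning 0.35 back from the robot; grows as its top is pulled towards the robot (station -x); stop at 0.9. Shaft along station y at x 40, z 70 mm; grip at 150 mm radius. A spring returns it to 0: the pull at the grip is about 4 N at first, 10 to 15 N at the stop. The pad meets the straightedge at about 0.84.
- handle: The lever's black round grip bar, 20 mm thick, a sleeve that turns freely on its pin, along the station's y from y 199 to 303 mm, ending in an 8 mm long, 26 mm thick collar; it stands out sideways from the top of the steel stem (16 mm thick, at station y 190). Origin on its axis, 60 mm from the stem: at rest at station (91, 250, 211) mm, at the lever's stop about (-38, 250, 198).
- pad: Orange spring pad, 20 mm across, 10 thick, on the presser arm geared to the lever; origin at the centre of its pressing face. It comes down on the straightedge at station x about -30, y 110 mm, and gives up to 9 mm, pressing 1 to 5 N.
- bucket: bystander: blue open tub, 150 mm across, 140 high, origin under its centre
- bowl: bystander: orange bowl, 150 mm across, 60 high, origin under its centre
- jar: bystander: amber jar, 60 mm across, 90 high, origin under its centre
- can: bystander: steel can, 80 mm across, 110 high, origin under its centre
- offcut: bystander: white plaster offcut 90 x 60 x 45 mm, origin under its centre
- brush: bystander: brush lying on the left, handle to its -x
- mug: bystander: white cup, 80 mm across, 90 high, origin under its centre

How it is judged:
On the way, in this order (a step that is already met when the one before it is completed fails the run):
1. the straightedge lies flat on the bed plate, flush with the slab's front face, centred and let go (x of straightedge in the frame of station between -0.0385 and -0.0315 m and y of straightedge in the frame of station between -0.02 and 0.02 m and z of straightedge in the frame of station between 0.009 and 0.016 m and angle between the y axis of straightedge and the y axis of station, either way round below 0.03 rad and angle between straightedge's own z axis and vertical below 0.04 rad and contact force between the fingers and straightedge below 0.1 N and linear speed of straightedge below 0.02 m/s), for 0.3 s.
2. the safety catch is flipped over while the lever is still at rest (value of joint catch above 1 rad and value of joint lever below 0.12 rad), for 0.1 s.
3. the lever is pulled to its stop by its handle (value of joint lever above 0.85 rad and contact force between the fingers and handle above 2 N), for 0.3 s.
At the end, for the whole second after the job is handed in: Fingers press the handle (over 2 N), lever above 0.85 rad, catch past 1.0 rad, pad pressing the straightedge, which lies untouched and flat on the plate: centre 31.5 to 38.5 mm before the slab face, parallel within 0.03 rad, centred within 20 mm (all of step 3 and x of straightedge in the frame of station between -0.0385 and -0.0315 m and y of straightedge in the frame of station between -0.02 and 0.02 m and z of straightedge in the frame of station between 0.009 and 0.016 m and angle between the y axis of straightedge and the y axis of station, either way round below 0.03 rad and angle between straightedge's own z axis and vertical below 0.04 rad and value of joint catch above 1 rad and contact force between pad and straightedge above 0.5 N and contact force between each of the arm, the fingers and straightedge below 0.1 N); the arm keeps its last pose, push and grip.
It fails at once if another thing on the bench is disturbed (moved more than 30 mm) (distance of any of bucket, bowl, jar, can, offcut, brush, mug from where it was at the start of the episode above 0.03 m).
It also fails if it takes over 72 s, if anything falls off the work surface, if the arm or the gripper's body presses on something with over 40 N, if the wrist force passes 120 N, or if a joint passes its speed limit or range.

## Working session

There is one attempt and no reset: what is moved stays moved. The work goes in short steps, each a Python script; the robot and the scene stay as the last script left them, time stands still between calls to the robot, and variables do not carry over. Pictures are saved under pics/ and viewed, at most 10 in all, crops included, and the job is handed in when it is done.

```bash
mkdir -p pics
python3 - <<'E'
from cell import env,camera,calibration
import cv2,numpy as np
for n in ("scene","top"):
    im,d=camera(n); np.savez(f"pics/{n}.npz",im=im,d=d); cv2.imwrite(f"pics/{n}0.png",im)
    c=calibration(n); print(n,{k:np.round(np.array(v),4).tolist() for k,v in c.items()})
    R=cv2.Rodrigues(np.array(c["rvec"],float))[0]; print(-R.T@np.array(c["tvec"]).ravel(),R[2])
print(env.get_state())
E
```

```text
scene {'fx': 377.3252, 'fy': 377.3252, 'cx': 258.8703, 'cy': 188.9428, 'k1': -0.088, 'rvec': [2.1917, 1.504, -0.4051], 'tvec': [-0.1877, -0.4249, 1.9564]}
[ 1.34302768 -0.3392541   1.45748271] [-0.47796041  0.19657594 -0.85610265]
top {'fx': 351.3015, 'fy': 351.3015, 'cx': 246.7695, 'cy': 202.2235, 'k1': -0.07, 'rvec': [2.1563, -2.1544, 0.1374], 'tvec': [-0.0547, 0.6457, 1.4646]}
[ 0.45416904 -0.05457811  1.53482823] [ 1.27242115e-01  3.29134560e-04 -9.91871633e-01]
{'time': 0.1, 'qpos': array([ 1.01685485,  0.47772315,  0.02232654,  1.55632398, -0.01149161,
        1.10927321, -0.08306925]), 'joint_velocities': array([ 0.00046706, -0.00169637,  0.00153862, -0.00410897, -0.00094449,
        0.00016927,  0.00149289]), 'joint_torque': array([ 4.70931031e-03, -5.97757566e+01,  1.61397066e+00, -2.81954563e+01,
        1.29025552e-02,  4.97116489e-03,  3.83423895e-06]), 'tcp_pos': array([ 0.29090718, -0.60865724,  0.30303076]), 'orientation': array([-7.65202651e-04,  9.75247942e-01,  2.21112666e-01, -2.32893478e-04]), 'force': array([-1.18418508,  0.95952879, -0.08412763]), 'torque': array([0.005168 , 0.0256509, 0.0455057]), 'gripper_force': 0.0, 'opening': 0.08568945361214172}
```

```bash
ls
```

```text
pics
```

View pics/top0.png

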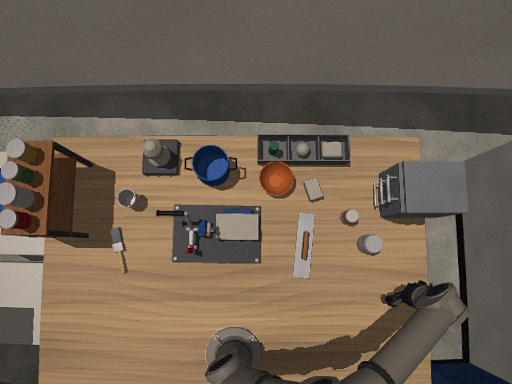

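View pics/scene0.png

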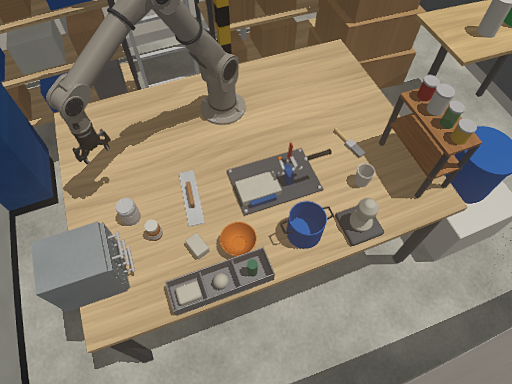

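Top view: the plate spans pixels (173–261, 206–263), with the slab at (237,227), straightedge at (304,246), lever grip at (170,213) and red catch near (190,250). The station is nearly aligned with the world. I'll get rough positions by depth, then refine with the wrist camera.

```bash
cat > h.py <<'E'
import numpy as np,cv2
from scipy.spatial.transform import Rotation as Ro
from cell import env,kin,camera,calibration,job
def cloud(d,c):
    K=np.array([[c["fx"],0,c["cx"]],[0,c["fy"],c["cy"]],[0,0,1.]])
    h,w=d.shape; uv=np.stack(np.meshgrid(np.arange(w),np.arange(h)),-1).reshape(-1,1,2).astype(float)
    n=cv2.undistortPoints(uv,K,np.array([c["k1"],0,0,0.])).reshape(h,w,2)
    P=np.dstack([n,np.ones((h,w))])*d[...,None]
    R=cv2.Rodrigues(np.array(c["rvec"],float))[0]
    P=(P-np.array(c["tvec"]).ravel())@R; P[d<=0]=np.nan
    return P
def shot(n):
    c=calibration(n); im,d=camera(n); return im,cloud(d,c)
def quat(R):
    x,y,z,w=R.as_quat(); return np.array([w,x,y,z])
def down(yaw):  # tool z down, tool y (closing) at world angle yaw+90deg
    return quat(Ro.from_euler('z',yaw)*Ro.from_euler('x',np.pi))
def rect(P,m):
    m=cv2.morphologyEx(m.astype(np.uint8),cv2.MORPH_OPEN,np.ones((2,2),np.uint8))
    n,l,s,_=cv2.connectedComponentsWithStats(m); k=1+s[1:,4].argmax(); q=P[l==k]
    r=cv2.minAreaRect((q[:,:2]*1000).astype(np.float32)); return r,len(q),np.median(q[:,2]),cv2.boxPoints(r)/1000,(l==k)
E
python3 - <<'E'
from h import *
z=np.load("pics/top.npz");im=z["im"];P=cloud(z["d"],calibration("top"))
hsv=cv2.cvtColor(im,cv2.COLOR_BGR2HSV)
w=np.zeros(im.shape[:2],bool);w[200:270,165:270]=1
wh=(hsv[...,1]<80)&(hsv[...,2]>140)
r=rect(P,w&wh&(abs(P[...,2]-.052)<.015));print("slab",r[:3])
w2=np.zeros_like(w);w2[205:290,285:325]=1
r=rect(P,w2&wh);print("se",r[:3])
r=rect(P,w2&(P[...,2]>.03));print("rib",r[:3])
for n,u,v in(("grip",170,213),("red",190,250),("bucket",211,166),("bowl",277,180),("offcut",313,189),("mug",128,199),("jar",351,216),("can",372,244)):print(n,P[v,u].round(3))
E
```

```text
slab (((nan, nan), (0.0, 0.0), 0.0), 1002, np.float64(nan))
se (((459.52972412109375, -305.22705078125), (72.78456115722656, 283.3109130859375), 83.54609680175781), 847, np.float64(nan))
rib (((nan, nan), (0.0, 0.0), 0.0), 125, np.float64(nan))
grip [0.582 0.236 0.218]
red [0.442 0.178 0.089]
bucket [0.812 0.105 0.011]
bowl [ 0.75  -0.188  0.004]
offcut [ 0.703 -0.34   0.043]
mug [0.664 0.473 0.004]
jar [ 0.582 -0.486  0.092]
can [ 0.466 -0.562  0.113]
```

```bash
cat >> h.py <<'E'
def rect2(P,m):
    m=m.astype(np.uint8); n,l,s,_=cv2.connectedComponentsWithStats(m); k=1+s[1:,4].argmax(); q=P[l==k]; q=q[np.isfinite(q[:,0])]
    r=cv2.minAreaRect((q[:,:2]*1000).astype(np.float32)); return np.round(r[0],1),np.round(r[1],1),round(r[2],2),len(q),np.round(np.percentile(q[:,2],[5,50,95]),4)
E
python3 - <<'E'
from h import *
z=np.load("pics/top.npz");im=z["im"];P=cloud(z["d"],calibration("top"))
hsv=cv2.cvtColor(im,cv2.COLOR_BGR2HSV)
w=np.zeros(im.shape[:2],bool);w[200:270,165:270]=1
wh=(hsv[...,1]<80)&(hsv[...,2]>140)
print("slab",rect2(P,w&wh&(abs(P[...,2]-.052)<.015)))
w2=np.zeros_like(w);w2[205:290,285:325]=1
print("se",rect2(P,w2&wh)); print("rib",rect2(P,w2&(P[...,2]>.03)))
for nm,p in(("wse",[.46,-.305,.40]),("wst",[.48,.0,.42])):
    for yaw in (0,):
        env.reach(np.array(p),down(yaw)); env.dwell(.3)
        im,P=shot("wrist"); np.savez(f"pics/{nm}.npz",im=im,P=P); cv2.imwrite(f"pics/{nm}.png",im)
        s=env.get_state(); print(nm,s["time"],s["qpos"].round(2),P[192,256])
E
python3 -c "
import cv2,numpy as np
cv2.imwrite('pics/both.png',cv2.resize(np.hstack([cv2.imread('pics/wse.png'),cv2.imread('pics/wst.png')]),(800,300)))"
```

```text
slab (array([541.5, -10.5]), array([174.1, 106.1]), 89.76, 1004, array([0.0451, 0.0507, 0.0559]))
se (array([ 464.1, -301.2]), array([ 72.5, 284.8]), 83.17, 848, array([-0.0015,  0.0044,  0.0099]))
rib (array([ 461.7, -300.2]), array([ 19.2, 116.1]), 84.06, 127, array([0.0362, 0.0427, 0.0479]))
wse 1.8 [ 0.49  0.2  -0.02  1.73  0.    1.22 -1.1 ] [ 0.39661768 -0.30756278  0.00614203]
wst 3.325 [ 0.11  0.07 -0.25  1.83  0.02  1.24 -1.72] [ 0.4125178  -0.00284545  0.01075015]
```

View pics/both.png

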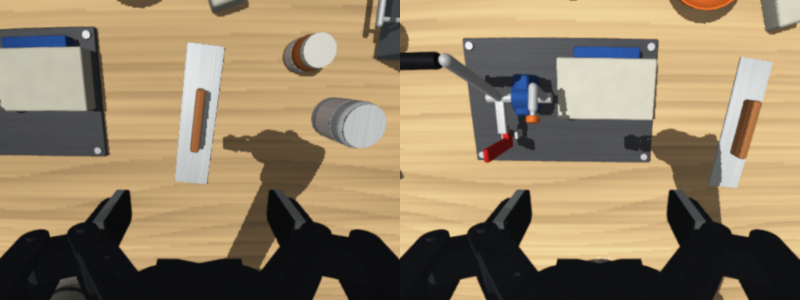

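Wrist views: blade at half-scale (200,113) in the left picture; in the right one the slab is at (607,88), red tab from (510,138) to (487,155), grip at (420,60). Next I'll refine them in metres.

Run:
```python
from h import *
z=np.load("pics/wse.npz");im,P=z["im"],z["P"];hsv=cv2.cvtColor(im,cv2.COLOR_BGR2HSV)
w=np.zeros(im.shape[:2],bool);w[45:240,215:300]=1
wh=(hsv[...,1]<60)&(hsv[...,2]>130)
print("se",rect2(P,w&wh|w&(P[...,2]>.035)));print("rib",rect2(P,w&(P[...,2]>.035)))
z=np.load("pics/wst.npz");im,P=z["im"],z["P"];hsv=cv2.cvtColor(im,cv2.COLOR_BGR2HSV)
w[:]=0;w[60:165,195:335]=1
sm=w&(abs(P[...,2]-.052)<.012)&(hsv[...,2]>130)&(hsv[...,1]<100)
print("slab",rect2(P,sm))
# front edge fit
q=P[sm]; c=q[:,:2]; yb=np.arange(-.08,.065,.01); e=[]
for y in yb:
    s=q[(abs(q[:,1]-y)<.005)]; e.append(np.percentile(s[:,0],1))
print("front fit",np.polyfit(yb,e,1),np.round(e,4))
red=(hsv[...,1]>170)&((hsv[...,0]<6)|(hsv[...,0]>174))&(hsv[...,2]>60);red[:, :0]=0
red[:130]=0;red[215:]=0;red[:,160:]=0
q=P[red&np.isfinite(P[...,0])];i=q[:,2]>np.nanmax(q[:,2])-.03
print("red",len(q),q.min(0),q.max(0),q[i].mean(0))
q=q[np.argsort(-q[:,2])];print(q[::max(1,len(q)//14)].round(3))
for v in(75,77,80):
  for u in (10,30,50): print(u,v,P[v,u].round(3),end=' ')
w[:]=0;w[40:215,70:330]=1;pl=w&(abs(P[...,2]-.012)<.006)&(hsv[...,2]<120)
print("plate",rect2(P,pl))
```

```text
se (array([ 460.9, -302.4]), array([ 72.2, 284.9]), 83.53, 7637, array([0.0045, 0.0062, 0.0457]))
rib (array([ 462.2, -302.1]), array([ 18.1, 118.4]), 83.49, 999, array([0.042 , 0.0454, 0.0471]))
slab (array([541.3, -13.5]), array([179.6, 111.1]), 89.11, 9354, array([0.0506, 0.0521, 0.0535]))
front fit [0.03046915 0.48806136] [0.4863 0.4869 0.4863 0.4862 0.486  0.4867 0.4875 0.4879 0.4883 0.4883
 0.4879 0.4878 0.488  0.4885 0.4938]
red 632 [0.43051186 0.17249087 0.04098043] [0.46105056 0.18473091 0.14098661] [0.44243917 0.17778946 0.13012255]
[[0.439 0.182 0.141]
 [0.451 0.178 0.139]
 [0.433 0.177 0.138]
 [0.451 0.178 0.133]
 [0.452 0.178 0.127]
 [0.439 0.177 0.12 ]
 [0.44  0.175 0.113]
 [0.443 0.177 0.103]
 [0.445 0.176 0.095]
 [0.45  0.176 0.086]
 [0.437 0.175 0.077]
 [0.449 0.174 0.067]
 [0.455 0.181 0.061]
 [0.44  0.174 0.056]
 [0.45  0.174 0.043]]
10 75 [0.582 0.216 0.22 ] 30 75 [0.581 0.196 0.221] 50 75 [0.581 0.18  0.217] 10 77 [0.58  0.215 0.222] 30 77 [0.58  0.197 0.22 ] 50 77 [0.579 0.18  0.218] 10 80 [0.578 0.216 0.221] 30 80 [0.577 0.198 0.22 ] 50 80 [0.577 0.182 0.216] plate (array([511.9,  76.1]), array([378. , 247.2]), 89.14, 18644, array([0.0105, 0.012 , 0.0135]))
```

```bash
cat >> h.py <<'E'
O=np.array([.4865,-.0132,0]); YAW=-.0153; RS=Ro.from_euler('z',YAW)
def st(x,y,z): return O+RS.apply(np.array([x,y,z])/1000)
def pr(t,*a):
    s=env.get_state(); print(t,round(s["time"],2),"tcp",s["tcp_pos"].round(4),"F",s["force"].round(1),"op",round(s["opening"],4),"gf",round(float(s["gripper_force"]),1),*a)
E
python3 - <<'E'
from h import *
psi=-np.radians(6.5); c=np.array([.4617,-.3022])
env.grip(.05); env.reach(np.array([*c,.20]),down(psi))
for s in(1,-1): print(s,kin.inverse_kinematics(st(-60,0,300),down(s*np.pi/2+YAW)))
env.movel(np.array([*c,.089]),velocity=.12); pr("at")
env.grip(0.0,f_grip=50); pr("gripped")
env.movel(np.array([*c,.34]),velocity=.2); pr("lift")
im,_=shot("wrist"); cv2.imwrite("pics/lift.png",im)
E
```

```text
1 [ 0.30282736  0.09536738 -0.4412033   2.09515526  0.04963265  0.96073363
 -0.18037105]
-1 [ 0.958595    0.22745842 -1.17884853  2.06439557  0.24971512  1.00338363
  2.77911424]
at 6.24 tcp [ 0.4622 -0.3025  0.0897] F [ 0.6  0.1 -0.7] op 0.0503 gf 0.0
gripped 6.63 tcp [ 0.4621 -0.3026  0.0898] F [-0.8 -0.7  6.8] op 0.0174 gf 50.5
lift 8.04 tcp [ 0.4611 -0.3018  0.3386] F [ 0.2  0.2 -4.2] op 0.0174 gf 49.2
```

View pics/lift.png

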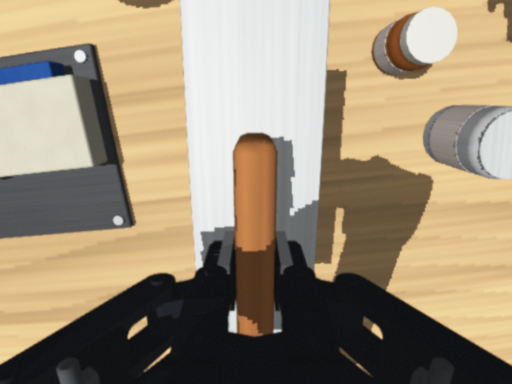

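The blade is held square and centred, with the rib at columns 235–275. Next I'll place it in front of the slab and slide it flush.

Run:
```python
from h import *
q=down(np.pi/2+YAW)
env.reach(st(-55,0,300),q); env.dwell(.3); pr("over")
env.movel(st(-55,0,125),velocity=.15); env.dwell(.2)
print(env.movel(st(-55,0,97),velocity=.03,stop_force=5)); pr("down")
z=env.get_state()["tcp_pos"][2]*1000
print(env.movel(st(-25,0,z),velocity=.025,stop_force=10)); pr("flush")
p=env.get_state()["tcp_pos"]; print("st",RS.inv().apply(p-O)*1000)
```

```text
over 9.53 tcp [ 0.4317 -0.013   0.3   ] F [ 0.6  0.4 -3.4] op 0.0173 gf 49.1
True
down 11.78 tcp [ 0.4314 -0.0124  0.1016] F [-0.2 -0.4  3. ] op 0.0174 gf 50.4
True
flush 12.1 tcp [ 0.4315 -0.0124  0.1016] F [-0.  -0.5  4.6] op 0.0171 gf 50.7
st [-5.49711828e+01 -2.52184478e-02  1.01570089e+02]
```

Run:
```python
from h import *
env.movel(st(-55,0,103),velocity=.03); env.dwell(.2); pr("up")
print(env.movel(st(-40,0,103),velocity=.03)); env.dwell(.1);pr("near")
print(env.movel(st(-25,0,103),velocity=.02,stop_force=8)); pr("flush")
p=env.get_state()["tcp_pos"]; print("st",RS.inv().apply(p-O)*1000)
```

```text
up 12.55 tcp [ 0.4312 -0.0124  0.1028] F [-0.5  0.2 -3.5] op 0.0175 gf 49.5
False
near 13.3 tcp [ 0.4463 -0.0126  0.1029] F [ 0.2  0.3 -3.7] op 0.0175 gf 49.5
True
flush 13.71 tcp [ 0.4497 -0.0128  0.1023] F [-0.5 -0.1 -3.6] op 0.0172 gf 49.7
st [-36.81279165  -0.12920763 102.27307964]
```

Run:
```python
from h import *
env.dwell(.2);pr("now")
for k in range(2):
    print(env.movel(st(-28,0,103),velocity=.02,stop_force=12)); pr("flush")
    p=env.get_state()["tcp_pos"]; print("st",RS.inv().apply(p-O)*1000)
    env.dwell(.2);pr("settle")
im,P=shot("wrist");cv2.imwrite("pics/fl.png",im)
```

```text
now 13.91 tcp [ 0.4491 -0.0128  0.1019] F [ 0.1  0.4 -3.2] op 0.0173 gf 49.7
True
flush 14.23 tcp [ 0.4509 -0.0129  0.102 ] F [-1.8 -0.   5.5] op 0.0171 gf 50.9
st [-35.59039278  -0.20389873 102.00357979]
settle 14.43 tcp [ 0.4509 -0.0129  0.102 ] F [-2.2  0.3  5.3] op 0.0175 gf 50.9
True
flush 14.72 tcp [ 0.4514 -0.0128  0.1022] F [-0.6  0.2  5. ] op 0.017 gf 50.9
st [-35.09708995  -0.16913433 102.18368248]
settle 14.93 tcp [ 0.4514 -0.0128  0.1022] F [-0.9  0.1  5.2] op 0.0174 gf 50.9
```

View pics/fl.png

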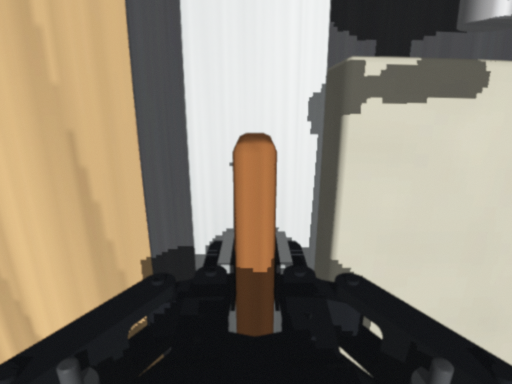

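Run:
```python
from h import *
im,P=shot("wrist"); S=RS.inv().apply((P-O).reshape(-1,3)).reshape(P.shape)*1000
for v in (60,75,90,110,130,150,170):
    print(v,[ (u,S[v,u].round(1).tolist()) for u in (185,192,308,312,318,322,326,332,338,344)])
g=(abs(S[...,2]-18)<4)&(np.arange(512)[None]>150)&(np.arange(384)[:,None]<200)
b=S[g];
for y in range(20,130,15):
    s=b[(abs(b[:,1]-y)<4)&(b[:,2]>15.5)]
    if len(s): print(y,s[:,0].min().round(1),s[:,0].max().round(1),len(s))
```

```text
60 [(185, [-69.3, 93.2, 19.6]), (192, [-66.1, 93.3, 19.0]), (308, [-10.4, 93.1, 19.1]), (312, [-8.4, 93.2, 18.4]), (318, [-5.4, 93.3, 17.9]), (322, [-3.6, 93.2, 18.5]), (326, [-1.3, 93.5, 16.3]), (332, [2.9, 94.3, 10.8]), (338, [5.5, 94.1, 12.4]), (344, [-0.0, 89.6, 45.5])]
75 [(185, [-69.9, 86.4, 18.9]), (192, [-66.3, 86.4, 19.4]), (308, [-9.8, 86.4, 17.2]), (312, [-8.0, 86.4, 17.9]), (318, [-5.4, 86.3, 19.4]), (322, [-3.2, 86.4, 18.3]), (326, [-1.2, 86.5, 17.8]), (332, [-1.1, 85.3, 30.5]), (338, [-1.0, 84.4, 41.2]), (344, [-0.8, 83.6, 50.1])]
90 [(185, [-70.1, 79.4, 19.7]), (192, [-66.9, 79.4, 18.3]), (308, [-9.8, 79.3, 19.1]), (312, [-7.6, 79.4, 17.4]), (318, [-4.7, 79.4, 17.7]), (322, [-2.8, 79.4, 18.4]), (326, [-1.2, 79.4, 19.9]), (332, [-1.4, 78.8, 33.6]), (338, [-0.9, 78.4, 42.8]), (344, [-0.7, 78.0, 51.1])]
110 [(185, [-72.8, 69.7, 11.2]), (192, [-67.0, 69.8, 20.2]), (308, [-9.4, 69.8, 19.3]), (312, [-7.3, 69.8, 18.4]), (318, [-4.3, 69.9, 18.2]), (322, [-2.5, 69.9, 19.4]), (326, [-0.8, 69.9, 20.9]), (332, [-0.6, 70.2, 32.8]), (338, [-1.0, 70.4, 45.4]), (344, [-0.1, 70.5, 51.0
[... 264 characters left out ...]
, 62.9, 52.2])]
150 [(185, [-73.8, 48.7, 12.2]), (192, [-68.2, 49.8, 19.9]), (308, [-8.1, 49.6, 16.7]), (312, [-6.2, 49.8, 18.0]), (318, [-3.2, 49.9, 18.8]), (322, [-0.9, 49.7, 17.6]), (326, [-0.8, 51.1, 26.7]), (332, [-0.9, 53.0, 39.3]), (338, [-0.5, 54.3, 48.0]), (344, [0.8, 54.9, 52.4])]
170 [(185, [-74.7, 37.4, 11.4]), (192, [-68.8, 39.3, 19.8]), (308, [-7.7, 39.1, 17.8]), (312, [-5.8, 39.4, 18.9]), (318, [-2.5, 39.2, 18.0]), (322, [-1.0, 39.9, 21.2]), (326, [-0.7, 41.6, 29.1]), (332, [-1.0, 44.6, 42.6]), (338, [-0.2, 46.1, 49.4]), (344, [1.7, 46.6, 51.7])]
20 -70.6 -0.7 176
35 -71.0 -0.7 1289
50 -71.3 -0.6 1476
65 -70.8 -0.6 2240
80 -70.9 -0.6 2438
95 -71.3 -1.0 2560
110 -71.1 -0.9 2760
```

Blade edge and slab face coincide to within about 0.5 mm, so I'll release it and check.

```bash
sed -i 's/O=np.array(\[.4865/O=np.array([.4857/' h.py
python3 - <<'E'
from h import *
env.grip(.03,f_grip=20); env.dwell(.1); pr("open")
p=env.get_state()["tcp_pos"]; env.movel(p+[0,0,.22],velocity=.15); env.dwell(.4)
im,P=shot("wrist"); cv2.imwrite("pics/placed.png",im)
S=RS.inv().apply((P-O).reshape(-1,3)).reshape(P.shape)*1000
b=S[(abs(S[...,2]-18)<2.5)&(S[...,0]>-90)&(S[...,0]<3)&(abs(S[...,1])<150)]
r=cv2.minAreaRect(b[:,:2].astype(np.float32));print(r,len(b))
q=S[(S[...,2]>53)&(S[...,2]<62)&(S[...,0]<-15)&(S[...,0]>-60)&(abs(S[...,1])<80)];print("rib",cv2.minAreaRect(q[:,:2].astype(np.float32)))
pr("up")
E
```

```text
open 15.41 tcp [ 0.4505 -0.013   0.1015] F [ 0.3 -0.2 -0.6] op 0.0302 gf 0.0
((-41.57001495361328, 2.9105987548828125), (289.82366943359375, 89.60725402832031), 87.5843505859375) 10504
rib ((-35.040321350097656, 0.12831878662109375), (117.25967407226562, 17.040374755859375), 89.89764404296875)
up 17.48 tcp [ 0.4505 -0.013   0.3214] F [ 0.2  0.5 -0.7] op 0.0299 gf 0.0
```

View pics/placed.png

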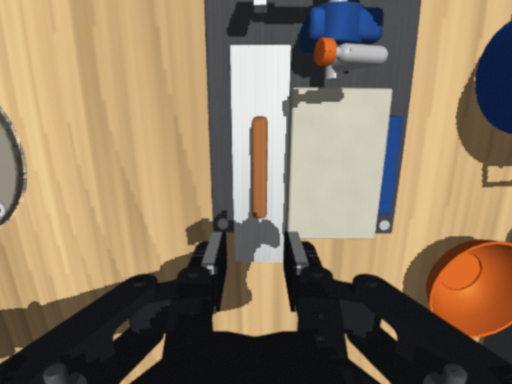

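The straightedge is in place: rib at station (-35.0, 0.1), 0.1° off parallel, released. Now the catch.

Run:
```python
from h import *
q=down(np.pi/2+YAW); N=env.nose_length*1000; X=-59
env.grip(0.0); env.reach(st(X,155,260),q); pr("over")
def tip(th,r=82):
    y=190+r*np.sin(th)-5*np.cos(th)-11; z=35+r*np.cos(th)+5*np.sin(th); return st(X,y,z+N)
y0=155
env.movel(st(X,y0,117+N),velocity=.15); pr("low")
for th in np.arange(0,1.29,.16):
    f=env.movel(tip(th),velocity=.08,stop_force=15)
    if f: pr(f"stop {th:.2f}"); break
print(env.movel(tip(1.29),velocity=.04,stop_force=8)); pr("end")
p=env.get_state()["tcp_pos"]; env.movel(p+[0,0,.12],velocity=.2)
env.reach(st(-60,170,330),q); env.dwell(.3)
im,P=shot("wrist"); cv2.imwrite("pics/catch.png",im); np.savez("pics/catch.npz",im=im,P=P); pr("view")
S=RS.inv().apply((P-O).reshape(-1,3)).reshape(P.shape)*1000
hsv=cv2.cvtColor(im,cv2.COLOR_BGR2HSV);m=(hsv[...,1]>170)&((hsv[...,0]<4)|(hsv[...,0]>174))&(hsv[...,2]>50)&(S[...,1]>170)
s=S[m];print(len(s),np.percentile(s,[1,50,99],axis=0).round(1))
```

```text
over 18.58 tcp [0.4293 0.1423 0.26  ] F [ 0.4 -0.3 -0.8] op 0.0002 gf 0.0
low 19.2 tcp [0.4298 0.1423 0.1902] F [-0.6 -0.2 -0.1] op 0.0002 gf 0.0
False
end 22.37 tcp [0.4316 0.2439 0.1359] F [-1.  -3.5 14.7] op 0.0 gf 7.7
view 23.99 tcp [0.428  0.1583 0.3293] F [ 0.3 -0.5  1.3] op 0.0001 gf 0.0
2051 [[-59.8 192.   38.6]
 [-47.6 240.2  56.7]
 [-16.6 288.   72.3]]
```

View pics/catch.png

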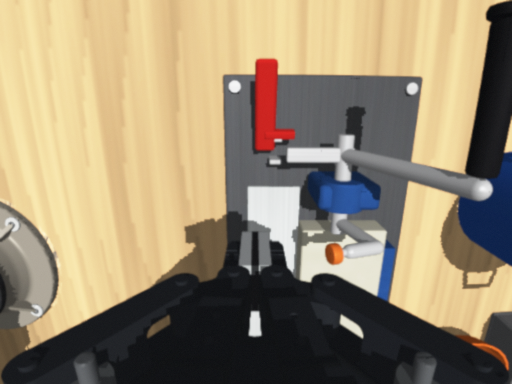

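The catch lies over at its stop (tab (265,60)–(265,150), tip at y≈288, z≈72) and the lever is still at rest with its grip at (495,90). Next I'll grasp the bar and pull it along the arc.

Run:
```python
from h import *
q=down(np.pi/2+YAW)
def hp(f,dz=0): return st(40+150*np.sin(.35-f),250,70+150*np.cos(.35-f)+54+dz)
env.grip(.06); env.reach(hp(0,90),q); pr("over")
print(env.movel(hp(0),velocity=.12,stop_force=10)); pr("at")
env.grip(0.0,f_grip=60); pr("gripped")
for f in np.arange(.08,.81,.09):
    env.movel(hp(f),velocity=.08); s=env.get_state()["force"]
    if np.linalg.norm(s)>50: pr("HIGH"); break
pr(f"f={f:.2f}")
```

```text
over 25.32 tcp [0.5804 0.2353 0.3543] F [-0.4 -0.3 -0.9] op 0.0598 gf 0.0
False
at 26.22 tcp [0.5813 0.2356 0.2658] F [ 1.6 -0.4 -0.4] op 0.0601 gf 0.0
gripped 26.68 tcp [0.5804 0.2356 0.2656] F [-4.3 -1.1  5.6] op 0.0176 gf 58.4
f=0.80 29.51 tcp [0.4646 0.2376 0.2602] F [-0.6 -0.9 14.7] op 0.0181 gf 60.2
```

Run:
```python
from h import *
def hp(f,dz=0): return st(40+150*np.sin(.35-f),250,70+150*np.cos(.35-f)+54+dz)
for f in (.85,.89,.91,.93):
    env.movel(hp(f),velocity=.05,stop_force=30); env.dwell(.15); p=env.get_state()["tcp_pos"]; d=RS.inv().apply(p-O)*1000
    pr(f"{f}", "phi",(.35-np.arctan2(d[0]-40,d[2]-54-70)).round(3),d.round(1))
env.dwell(.3)
im,P=shot("wrist"); cv2.imwrite("pics/pull.png",im)
S=RS.inv().apply((P-O).reshape(-1,3)).reshape(P.shape)*1000
im2,P2=shot("top"); im3,P3=shot("scene")
cv2.imwrite("pics/fin.png",np.hstack([cv2.resize(im3[120:230,200:350],(600,440)),]))
cv2.imwrite("pics/fin2.png",np.hstack([cv2.resize(im,(400,300)),cv2.resize(im3[125:215,220:340],(400,300))]))
```

```text
0.85 29.96 tcp [0.4581 0.2377 0.257 ] F [-0.6 -1.5 14.4] op 0.0181 gf 60.3 phi 0.843 [-31.5 250.4 257. ]
0.89 30.38 tcp [0.4535 0.2378 0.2544] F [ 0.4 -2.7 16.5] op 0.0178 gf 60.6 phi 0.878 [-36.  250.5 254.4]
0.91 30.77 tcp [0.4517 0.2378 0.2534] F [ 1.7 -2.3 19.9] op 0.0179 gf 60.8 phi 0.892 [-37.9 250.5 253.4]
0.93 31.18 tcp [0.4497 0.2379 0.2522] F [ 2.4 -3.  21.7] op 0.0184 gf 61.0 phi 0.907 [-39.8 250.5 252.2]
```

View pics/fin2.png

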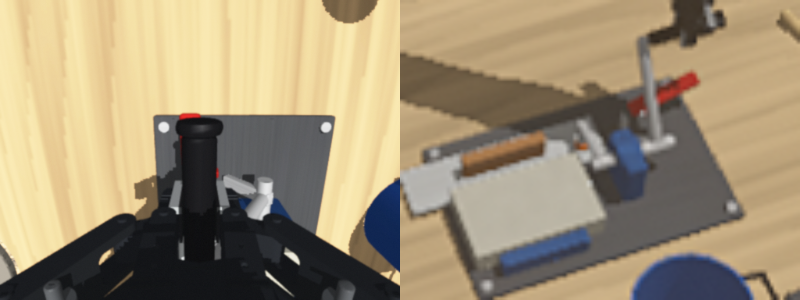

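The grip is held in both fingers and the lever is pulled forward with the pad arm down. I'll verify the bar position by depth and press a little further to confirm the stop.

Run:
```python
from h import *
def hp(f,dz=0): return st(40+150*np.sin(.35-f),250,70+150*np.cos(.35-f)+54+dz)
env.movel(hp(.95,2),velocity=.03,stop_force=30); env.dwell(.3)
d=RS.inv().apply(env.get_state()["tcp_pos"]-O)*1000; pr("95",d.round(1))
im,P=shot("wrist"); S=RS.inv().apply((P-O).reshape(-1,3)).reshape(P.shape)*1000
m=(S[...,1]>270)&(S[...,1]<292)&(S[...,2]>150)&(S[...,2]<230)
s=S[m];print("bar",len(s),"x mid",(np.percentile(s[:,0],[2,98])).round(1),"top z",np.percentile(s[:,2],97).round(1))
b=S[(S[...,2]>15)&(S[...,2]<22)&(S[...,0]<-5)&(S[...,0]>-80)&(S[...,1]<145)]
im,P=shot("scene");S=RS.inv().apply((P-O).reshape(-1,3)).reshape(P.shape)*1000
q=S[(S[...,2]>53)&(S[...,2]<64)&(S[...,0]<-15)&(S[...,0]>-60)&(abs(S[...,1])<75)];print("rib",len(q),cv2.minAreaRect(q[:,:2].astype(np.float32)))
hsv=cv2.cvtColor(im,cv2.COLOR_BGR2HSV);o=(hsv[...,0]>6)&(hsv[...,0]<16)&(hsv[...,1]>180)&(abs(S[...,1]-110)<25)&(abs(S[...,0]+30)<30)
print("pad",S[o].round(0)[:8])
```

```text
95 32.17 tcp [0.4492 0.2376 0.2523] F [10.4 -2.  13. ] op 0.0184 gf 60.1 [-40.3 250.2 252.3]
bar 2229 x mid [-48.1 -29.3] top z 208.4
rib 86 ((-35.33007049560547, -3.410053253173828), (23.50337791442871, 120.2753677368164), 2.413255214691162)
pad [[-22. 108.  20.]
 [-17. 110.  26.]]
```

Bar axis is at (-38.7, 198.4) against a stop of about (-38, 198). The pad is on the blade and the straightedge hasn't moved, so I'm handing in.

```bash
python3 -c "
from h import *
print(job.job_done())"
```

```text
the job is handed in; nothing more can be done
None
```

I handed the job in with the straightedge flush and centred against the slab, the catch fully over, and the lever held at its stop with the pad down on the blade; the hand-in gave no verdict.

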